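# Hang the sieve cups on the drain shaker

## Robot

A 6-joint arm with a two-finger parallel gripper is mounted at the origin on the work surface. World frame = base frame: x ahead of the robot, y to its left, z up, the work surface at z = 0. Lengths are in m, angles in rad, forces in N, time in s.
With the tool pointing down it reaches from about 0.35 to 1 m from the base axis. Payload 7.1 kg.
Tool frame: the origin (TCP) lies between the finger pads; the fingertips stand 22 mm ahead of it and the grasp point (between the pads) lies 3 mm ahead of it; z points along the fingers, y is the line along which they close (so a half turn about z gives the same grasp; the last joint's range is limited). The gripper opens to 85 mm and grips with 20 to 120 N. Pads are 22 mm wide; open, the fingers measure 114 mm over their backs; the gripper's body (76 mm by 85 mm) begins 54 mm behind the grasp point. The pads swing forward as they close: fully open they stand 13 mm farther back than shut.
Start: joints at [-1.233, 0.423, 1.63, -0, 1.089, -0.019], TCP at [0.218, -0.586, 0.253] pointing down, gripper open.
Joint ranges: [-3, 3], [-0.9, 2.11], [0.09, 2.58], [-1.31, 4.45], [0.11, 2.69], [-2.54, 2.54]. Speed limits (rad/s): [2.39, 2.39, 3.01, 3.14, 3.14, 3.14].

## Interface

Orientations are given as a rotation vector (axis times angle).
In Python, from rig import manip gives the robot as it stands. Calls block until the motion is done:
- manip.move_to(position, orientation): joint-space move of the TCP to a pose.
- manip.servo_line(position, orientation=None, rate=0.15): straight line of the TCP; orientation=None keeps the orientation; rate is the mean speed in m/s.
- manip.set_joints(angles): joint-space move.
- manip.command_gripper(opening, f_grip=None): finger opening in m; f_grip is the grip in N (None keeps the last); returns when the fingers have stopped.
- manip.hold(seconds).
- manip.solve_ik(position, orientation): joint angles nearest the present ones, or None.
- manip.camera(name): name is "scene" or "top" or "wrist"; returns a dict with "image" (420x560x3 uint8, red, green, blue), "fx", "fy", "cx", "cy" (pixels), "cam_to_world" (4x4, takes a point from camera to world coordinates); the wrist camera has in their place "mount" (4x4, takes a point from camera to tool coordinates, whose origin is the TCP and whose axes are the flange's). Camera axes: x right, y down, z forward; pixel columns grow to the right and rows downward; lengths in m; the calibration is good to about 2 mm. A picture is of the moment at which its call begins: read the wrist's pose just before it. There is no depth.
A pose or a line that the arm cannot do raises manip.IKError and nothing moves.
- manip.sign_off(): hands the job in; it is judged then, once.
Readings, each from a call of its own:
- manip.get_time(): time.
- manip.get_joint_positions(): joint angles.
- manip.get_joint_vel(): joint speeds.
- manip.get_tau(): joint torques, N m.
- manip.get_position(): TCP position.
- manip.get_ee_rot(): TCP orientation.
- manip.get_contact_force(): force on the tool from outside, world axes, zero at the start.
- manip.get_torque(): the same for the moment, N m.
- manip.get_width(): finger opening in m.
- manip.get_grip_force(): force on a finger pad.
Only numpy, scipy, OpenCV 4.12 (cv2) and the standard library are available. Lean on these libraries where they do the work, as an engineer would, in place of code of your own. Each camera call takes 0.05 s, during which the arm holds its last target. There are 200 camera calls.

## Task

First put the shaker's drive lever in park, the red notch: lift it out of the blue notch, swing it right across and let it drop in; leave it there while you handle the cups and the hook. Stand every steel sieve cup from the paper sheet upright in its own pocket of the carrier, shared out between both sides so that it will hang about level, then draw the spring hook down, hook it under the carrier's bail and let the reel lift the carrier clear of the drip tray, to hang at rest. Finally set the lever in the middle, yellow notch (slow), and leave the tweezers, the sand dish and the red-capped pot behind the tray where they are.

Things in the scene. Friction and masses are not known exactly. Their poses are not given: they have to be found in the camera images.
- shaker: drain shaker, fixed: steel drip tray (270 x 470 mm, floor 4 mm, rim 12 mm high, centre at x = -80 mm), white drive box at its right (-y), 130 mm wide, 70 mm high; steel mast at x = 190 mm, with a boom at 800 mm height that carries a blue round reel 160 mm across. Origin: bench level, straight below the reel's cable outlet; at yaw 0 x is away from the robot, y to the left
- reel_cable (a joint): how far the spring hook is drawn out, m: 0 = retracted, at most 0.165. The reel pulls up with 10 N at 0 to 14 N at 0.165 (hook 150 g), braked: let go empty it runs back at 0.25 m/s; it can lift the full carrier (up to 0.65 kg). The cable swings freely (to 0.5 rad) about the reel's outlet, 720 mm above the shaker's origin: the hook lies on the straight line from there through its grip
- hook_grip (a point): centre of the hook's upright orange handle (24 mm across, 60 mm long), on the cable line 90 mm above the saddle; 335 mm above the bench when retracted. A 26 mm ball 40 mm above this point, then thin wire up to the reel: grip it with the tool tilted 40 to 45 degrees from the robot's side, fingers closing level left and right
- hook: open J hook; origin = saddle, the inside bottom where a bar rests. Wire 8 mm thick, its underside 8 mm below the saddle. The J lies in the shaker's x-z plane: stem on the far (+x) side, free tip on the robot's (-x) side, its top 26 mm above the saddle, clear mouth 26 mm. So it goes in under the bail from the far side, moving towards the robot. It does not turn about its cable
- sieve_carrier: aluminium carrier, 370 mm long (its y), 64 mm wide, walls 35 mm high, 3 mm floor, about 300 g, loose, on the drip tray. Origin under its centre, z up. Four pockets 58 mm square centred at y = -153, -92, 92, 153 mm; the middle bay holds the bail and is not for cups
- bail_top (a point): middle of the top bar of the carrier's bail, on the wire's axis, 165 mm above the carrier's underside. The bail is a steel wire arch 8 mm thick in the carrier's y-z plane: two uprights at y = -25 and 25 mm to 145 mm height, sloping in to a level bar 16 mm long at the top; open below
- drive_swing (a joint): swing of the drive lever about a level axis (the shaker's x) 30 mm above the bench straight below the yellow notch, rad: -0.36 = red notch (park, at the left, +y), 0 = yellow notch (slow, middle), 0.36 = blue notch (fast, at the right, -y), play 0.03; light friction, it stays where it is left
- drive_lift (a joint): how far the lever's upper part is pulled up along the lever, m: 0 = down in a notch, at most 0.03. A spring returns it (2.5 to 4 N). The pin must be lifted 13 mm to clear the steel lands between the notches; over a land it rests on top, at about 0.012
- lever_knob (a point): centre of the lever's black round knob (26 mm across, 40 mm long along the lever), 150 mm from the lever's axis when down. The notched steel quadrant stands 22 mm behind the lever, its top 130 mm above the bench
- red_notch (a point): where the knob's centre is when the lever is down in the red notch
- yellow_notch (a point): where the knob's centre is when the lever is down in the yellow notch (the red one is 53 mm left of and 10 mm lower than it, the blue one as much to its right)
- mat: white absorbent paper sheet, fixed, 360 x 250 x 3 mm, at the left; the cups stand on it
- sieve_cup_1: steel sieve cup with a green rim, upright tube 50 mm across, 70 mm high, capped with brass mesh 3 mm below the rim (grip it from outside), about 70 g, heavy dark foot; origin under its centre; two to four of them are present
- sieve_cup_2: steel sieve cup with a green rim, upright tube 50 mm across, 70 mm high, capped with brass mesh 3 mm below the rim (grip it from outside), about 70 g, heavy dark foot; origin under its centre; two to four of them are present
- sieve_cup_3: steel sieve cup with a green rim, upright tube 50 mm across, 70 mm high, capped with brass mesh 3 mm below the rim (grip it from outside), about 70 g, heavy dark foot; origin under its centre; two to four of them are present
- sieve_cup_4: steel sieve cup with a green rim, upright tube 50 mm across, 70 mm high, capped with brass mesh 3 mm below the rim (grip it from outside), about 70 g, heavy dark foot; origin under its centre; two to four of them are present
- tweezers: steel tweezers lying on the sheet, 130 mm long, 7 mm high; leave alone
- sand_dish: glass dish of sand on the sheet, 64 mm across, 16 mm high; leave alone
- pot_a: clear pot with a red cap, 56 mm across, 75 mm high, behind the drip tray; leave alone

How it is judged:
By the outcome, as a careful person would: the job done as asked, in the order asked, and still so for the second after the job is handed in, with the robot touching nothing.
Of sieve_cup_1, sieve_cup_2, sieve_cup_3, sieve_cup_4 only 2 to 4 are there at a start; the rules pass over those that are not, and their reading is None.
At some moment in a run one of sieve_cup_1, sieve_cup_2, sieve_cup_3, sieve_cup_4 may be knocked a few centimetres aside while the robot is not near it.
It also fails if it takes over 210 s, if anything falls off the work surface, if the arm or the gripper's body presses on something with over 40 N, if the wrist force passes 120 N, or if a joint passes its speed limit or range.

## Working session

There is one attempt and no reset: what is moved stays moved. The work goes in short steps, each a Python script; the robot and the scene stay as the last script left them, time stands still between calls to the robot, and variables do not carry over. Pictures are saved under pics/ and viewed, at most 14 in all, crops included, and the job is handed in when it is done.

```bash
ls; mkdir -p pics; cat > h.py <<'E'
import numpy as np, cv2
from rig import manip as m
from scipy.spatial.transform import Rotation as R
def save(c,n): cv2.imwrite(f'pics/{n}.png',cv2.cvtColor(c['image'],cv2.COLOR_RGB2BGR))
def ray(c,px,T=None):
    T=c['cam_to_world'] if T is None else T
    T=np.array(T)
    d=T[:3,:3]@np.array([(px[0]-c['cx'])/c['fx'],(px[1]-c['cy'])/c['fy'],1.]); return T[:3,3],d
def onz(c,px,z,T=None):
    o,d=ray(c,px,T); return o+d*(z-o[2])/d[2]
def tri(r1,r2):
    (o1,d1),(o2,d2)=r1,r2; A=np.c_[d1,-d2]; s=np.linalg.lstsq(A,o2-o1,rcond=None)[0]
    a=o1+d1*s[0];b=o2+d2*s[1]; return (a+b)/2,np.linalg.norm(a-b)
def proj(c,p):
    q=np.linalg.inv(c['cam_to_world'])@np.r_[p,1]; return c['fx']*q[0]/q[2]+c['cx'],c['fy']*q[1]/q[2]+c['cy']
E
python3 - <<'E'
from h import *
import pickle
for n in('scene','top'):
    c=m.camera(n);save(c,n+'0');pickle.dump(c,open(n+'0.pkl','wb'));print(n,c['fx'],c['cx'],c['cy'],np.round(c['cam_to_world'],3).tolist())
c=m.camera('wrist');print(np.round(c['mount'],3).tolist(),m.get_ee_rot(),m.get_position())
E
```

```text
pics
rig.py
scene 545.1186528166102 277.3578145826314 209.84513629716724 [[0.157, 0.572, -0.805, 1.915], [0.987, -0.078, 0.137, -0.185], [0.015, -0.816, -0.577, 1.187], [0.0, 0.0, 0.0, 1.0]]
top 533.7112431283291 273.20699103130306 198.3622177415163 [[0.021, -0.997, 0.07, 0.451], [-1.0, -0.022, -0.007, 0.044], [0.008, -0.07, -0.998, 1.441], [0.0, 0.0, 0.0, 1.0]]
[[0.0, -0.954, -0.299, 0.077], [1.0, 0.0, 0.001, 0.001], [-0.001, -0.299, 0.954, -0.12], [0.0, 0.0, 0.0, 1.0]] [-3.09051687e+00 -5.57230461e-01  3.03321414e-04] [ 0.21818662 -0.58523526  0.25269507]
```

View pics/scene0.png

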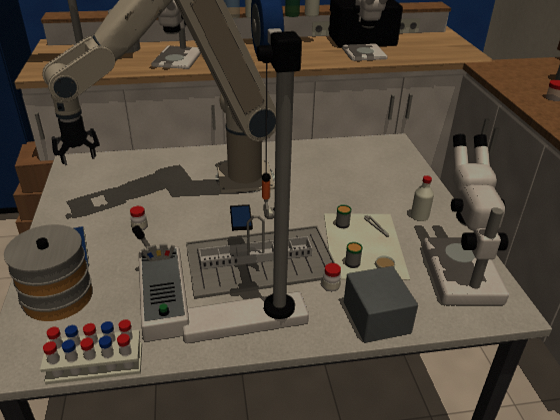

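View pics/top0.png

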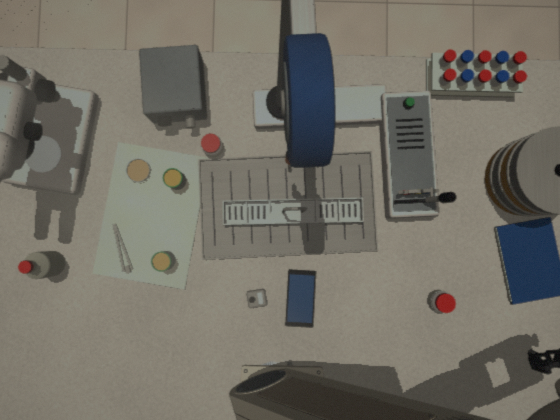

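Scene: two cups at scene (344,216) and (354,254), top (173,179) and (162,261). The dish is at top (138,171), the carrier at top (293,212), the lever knob at scene (138,232) / top (447,197), and the hook at scene (267,190). I'll enlarge the shaker area next.

```bash
python3 - <<'E'
import cv2,numpy as np
a=cv2.imread('pics/scene0.png')[160:310,120:320]; b=cv2.imread('pics/top0.png')[130:270,195:465]
f=lambda i,s:cv2.resize(np.clip(255*(i/255.)**.6,0,255).astype('uint8'),None,fx=s,fy=s,interpolation=cv2.INTER_CUBIC)
cv2.imwrite('pics/sc.png',f(a,4)); cv2.imwrite('pics/tc.png',f(b,2.9))
E
```

```text
(no output)
```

View pics/sc.png

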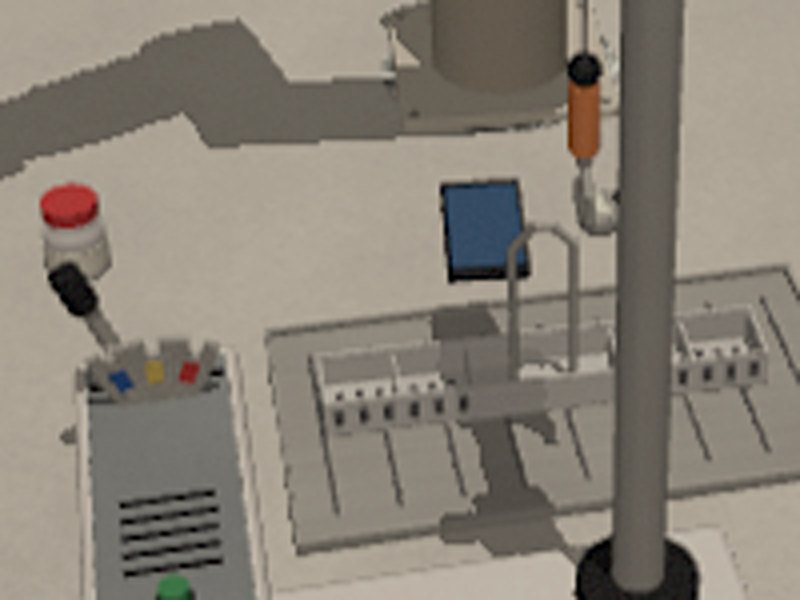

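View pics/tc.png

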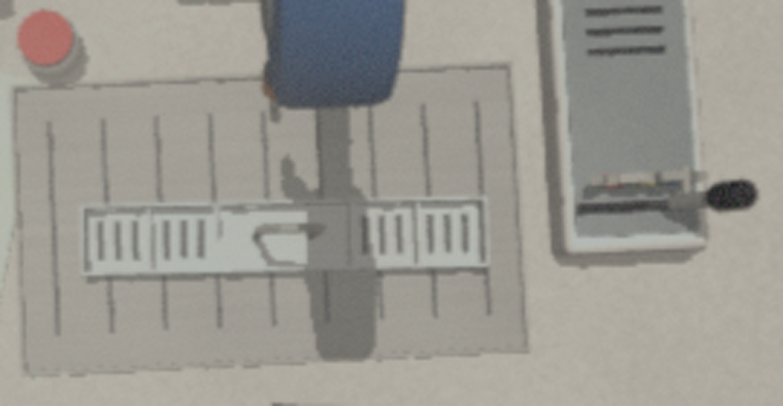

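Crops: tray corners at tc (14,88), (511,66), (527,350), (24,376). Carrier top corners at tc (85,207), (487,198), (488,267), (85,276). Bail top at sc (543,228), hook handle centre at sc (584,120), knob at sc (73,290) / tc (731,195).

```bash
cat > geo.py <<'E'
from h import *
import pickle
S=pickle.load(open('scene0.pkl','rb'));T=pickle.load(open('top0.pkl','rb'))
sc=lambda x,y:((x+.5)/4+120-.5,(y+.5)/4+160-.5); tc=lambda x,y:((x+.5)/2.9+195-.5,(y+.5)/2.9+130-.5)
if __name__=='__main__':
    np.set_printoptions(precision=4,suppress=True)
    q=np.array([onz(T,tc(*p),.012) for p in[(14,88),(511,66),(527,350),(24,376)]]);print('tray',q,q.mean(0))
    e=lambda a,b:(np.degrees(np.arctan2(*(a-b)[:2])),np.linalg.norm(a-b))
    print([e(q[i],q[j]) for i,j in((0,1),(3,2),(0,3),(1,2))])
    k=np.array([onz(T,tc(*p),.039) for p in[(85,207),(487,198),(488,267),(85,276)]]);print('car',k,k.mean(0),[e(k[i],k[j]) for i,j in((0,1),(3,2),(0,3),(1,2))])
    print('knob',tri(ray(S,sc(73,290)),ray(T,tc(731,195))))
    print('hook@.335',onz(S,sc(584,120),.335),'ball',onz(S,sc(584,69),.375))
    print('bail',onz(S,sc(543,228),.169))
    h=cv2.cvtColor(S['image'],cv2.COLOR_RGB2HSV);ht=cv2.cvtColor(T['image'],cv2.COLOR_RGB2HSV)
    for nm,lo,hi in(('blue',100,125),('yel',20,32),('red',0,5)):
        mk=((h[...,0]>=lo)&(h[...,0]<=hi)&(h[...,1]>110)).astype('uint8'); mk[:,:140]=0;mk[:250]=0;mk[262:]=0;mk[:,180:]=0
        if mk.sum(): y,x=np.nonzero(mk);print(nm,x.mean(),y.mean(),mk.sum())
    # cups: rims in top at z=.073
    for p in((173,179),(162,261),(138,171)): print('cup~',onz(T,p,.073),T['image'][p[1],p[0]],T['image'][p[1],p[0]-9])
    for p in((344,210),(354,248),(385,263)): print('cupS~',onz(S,p,.073))
E
python3 geo.py
python3 - <<'E'
import cv2,numpy as np
b=cv2.imread('pics/top0.png')[140:290,95:245]
c=cv2.imread('pics/scene0.png')[195:285,320:420]
f=lambda i:cv2.resize(np.clip(255*(i/255.)**.6,0,255).astype('uint8'),(400,400 if i.shape[0]==150 else 360),interpolation=cv2.INTER_CUBIC)
o=np.zeros((400,800,3),'uint8');o[:,:400]=f(b);o[:360,400:]=f(c);cv2.imwrite('pics/cups.png',o)
E
```

```text
tray [[ 0.6505  0.2348  0.012 ]
 [ 0.6817 -0.2274  0.012 ]
 [ 0.4183 -0.2445  0.012 ]
 [ 0.3847  0.2174  0.012 ]] [ 0.5338 -0.0049  0.012 ]
[(np.float64(-3.8516719907673034), np.float64(0.46330057040899336)), (np.float64(-4.153991690658458), np.float64(0.46307374256955375)), (np.float64(86.24992956232792), np.float64(0.26641258117503597)), (np.float64(86.30150310230236), np.float64(0.2639697203177627))]
car [[ 0.5395  0.1635  0.039 ]
 [ 0.5557 -0.2015  0.039 ]
 [ 0.493  -0.203   0.039 ]
 [ 0.477   0.1618  0.039 ]] [ 0.5163 -0.0198  0.039 ] [(np.float64(-2.544168255864252), np.float64(0.3653750477281608)), (np.float64(-2.5160461254571187), np.float64(0.3651421790035859)), (np.float64(88.40399002184328), np.float64(0.06252945609249515)), (np.float64(88.61404552887991), np.float64(0.0627129276357025))]
knob (array([ 0.553 , -0.3817,  0.1685]), np.float64(0.0016999347686500463))
hook@.335 [ 0.6231 -0.0008  0.335 ] ball [ 0.6187 -0.0003  0.375 ]
bail [ 0.5223 -0.019   0.169 ]
blue 149.73684210526315 254.6315789473684 19
yel 158.22222222222223 252.44444444444446 27
red 166.35714285714286 252.67857142857142 28
cup~ [0.5913 0.2932 0.073 ] [139 117  69] [109 101  64]
cup~ [0.3811 0.3139 0.073 ] [139 120  79] [137 120  81]
cup~ [0.61   0.3838 0.073 ] [135 118  89] [135 117  87]
cupS~ [0.3942 0.3132 0.073 ]
cupS~ [0.6057 0.2908 0.073 ]
cupS~ [0.691  0.3671 0.073 ]
```

View pics/cups.png

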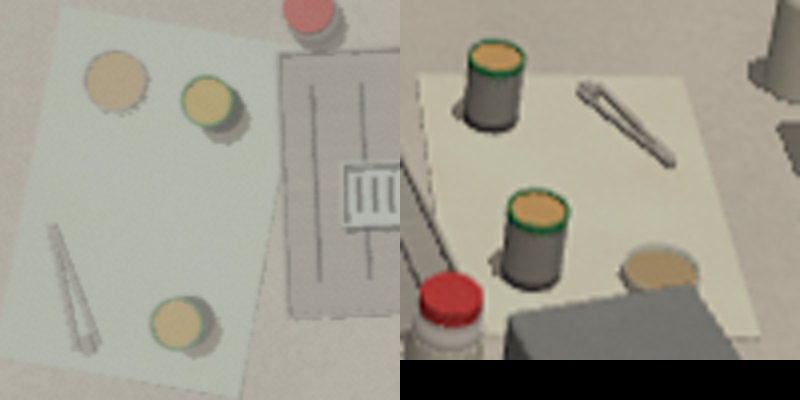

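The cups are at about (0.385, 0.313) and (0.598, 0.292), and the dish and tweezers are clear of them. The knob height of 0.1685 agrees with the expected 0.170, and shaker yaw is about 3.9°. Lever to park first.

```bash
cat >> h.py <<'E'
YAW=np.radians(3.9); X=np.array([np.cos(YAW),np.sin(YAW),0]); Y=np.array([-np.sin(YAW),np.cos(YAW),0]); Z=np.array([0,0,1.])
KB=np.array([.553,-.3817,.1700]); YE=KB+.0528*Y; AX=np.array([YE[0],YE[1],.030])
def rv(z,y):
    z=z/np.linalg.norm(z); y=y-z*(y@z); y/=np.linalg.norm(y); return R.from_matrix(np.c_[np.cross(y,z),y,z]).as_rotvec()
def best(p,z,y):
    c=[(o,m.solve_ik(p,o)) for o in(rv(z,y),rv(z,-y))]; c=[a for a in c if a[1] is not None]
    q0=np.array(m.get_joint_positions()); return min(c,key=lambda a:np.abs(np.array(a[1])-q0).max())[0]
def lever(s,r):   # knob-centred pose, swing s, radius r -> TCP pos, orientation
    l=-np.sin(s)*Y+np.cos(s)*Z; t=np.cos(s)*Y+np.sin(s)*Z
    return AX+l*(r+.003), rv(-l,-t)
def st(t=''): print(t,round(m.get_time(),1),'w',round(m.get_width(),4),'g',round(m.get_grip_force(),1),'F',np.round(m.get_contact_force(),1),'p',np.round(m.get_position(),4))
E
python3 - <<'E'
from h import *
p,o=lever(.36,.27); print(m.solve_ik(p,o)); m.command_gripper(.055,40)
m.move_to(p,o); c=m.camera('wrist');save(c,'w1')
p,o=lever(.36,.15); m.servo_line(p,o,.1); st('at'); m.command_gripper(0.0,40); st('grip')
c=m.camera('wrist');save(c,'w2')
E
```

```text
[-0.76442368  0.62635391  1.2550428   0.23954838  1.53282742  0.69618188]
at 3.4 w 0.0553 g 0.0 F [-0.9  1.   0.7] p [ 0.5534 -0.3833  0.1739]
grip 3.7 w 0.0249 g 39.4 F [ 0.7 -2.4  1.8] p [ 0.5533 -0.3834  0.1737]
```

View pics/w2.png

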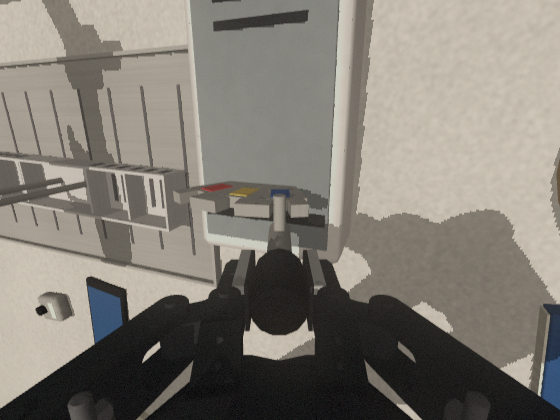

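The wrist view shows the fingers on both sides of the knob at (279,290), with the lever at the blue mark. The width of 25 mm is right, so I'll lift and swing.

```bash
cat >> h.py <<'E'
def swing(a,b,n=8):
    p,o=lever(a,.170); m.servo_line(p,o,.06); st('up')
    for s in np.linspace(a,b,n+1)[1:]:
        p,o=lever(s,.170); m.servo_line(p,o,.06)
    st('over'); p,o=lever(b,.1505); m.servo_line(p,o,.04); st('down')
E
python3 - <<'E'
from h import *
swing(.36,-.36)
m.command_gripper(.055); m.hold(.3); st('open')
p,o=lever(-.36,.27); m.servo_line(p,o,.15); m.set_joints([.3]+list(m.get_joint_positions()[1:]))
import pickle
for n in('scene','top'):
    c=m.camera(n);save(c,n+'1');pickle.dump(c,open(n+'1.pkl','wb'))
    if n=='scene': cv2.imwrite('pics/sc1.png',cv2.resize(cv2.cvtColor(c['image'],cv2.COLOR_RGB2BGR)[150:300,120:420],None,fx=2.6,fy=2.6))
E
```

```text
up 4.3 w 0.025 g 39.6 F [ 1.1 -1.7 -5.5] p [ 0.5535 -0.3899  0.1919]
over 7.5 w 0.0249 g 40.5 F [ 0.  -2.2 -3.5] p [ 0.5454 -0.2687  0.1922]
down 8.2 w 0.025 g 40.6 F [ 0.2 -3.9 -3.2] p [ 0.5458 -0.2754  0.1737]
open 8.9 w 0.0547 g 0.0 F [-0.5 -0.8  1.1] p [ 0.5457 -0.275   0.1737]
```

View pics/sc1.png

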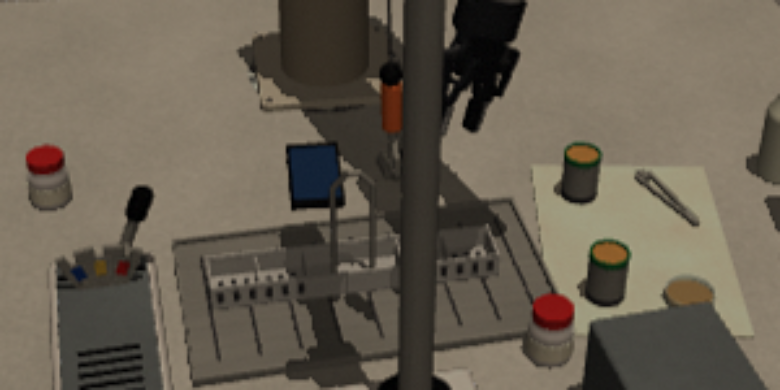

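The lever is in the red notch, and the cups have not moved. Next I'll check the knob height and measure the cups from their green rims.

```bash
cat >> h.py <<'E'
def green(c,lim):
    i=c['image'].astype(int); k=((i[...,1]-i[...,0]>12)&(i[...,1]-i[...,2]>8)).astype('uint8')
    n,l,s,ce=cv2.connectedComponentsWithStats(cv2.dilate(k,np.ones((3,3),'uint8'))); out=[]
    for j in range(1,n):
        if s[j][4]<40: continue
        y,x=np.nonzero((l==j)); 
        pts=cv2.convexHull(np.c_[x,y].astype(np.float32)); (u,v),r=cv2.minEnclosingCircle(pts)
        e=cv2.fitEllipse(pts) if len(pts)>4 else ((u,v),(r,r),0)
        w=onz(c,e[0],.073)
        if .2<w[0]<.8 and -.3<w[1]<.6: out.append((np.round(e[0],1),np.round(e[1],1),np.round(w,4)))
    return out
E
python3 - <<'E'
from h import *; import pickle
for n in('scene1','top1'):
    c=pickle.load(open(n+'.pkl','rb')); print(n,*green(c,0),sep='\n')
c=pickle.load(open('scene1.pkl','rb')); print(proj(c,YE+.0528*Y-[0,0,.01]),'seen',141/2.6+119.8,200/2.6+149.8, 'lever lifted 12mm would be',proj(c,YE+.0528*Y-[0,0,.01]+np.array([-.0,.0042,.0112])))
E
```

```text
scene1
(array([343.6, 209.2]), array([12.1, 17.7]), array([0.3893, 0.3129, 0.073 ]))
(array([353.9, 247.2]), array([14.4, 19.1]), array([0.6019, 0.2916, 0.073 ]))
top1
(array([168.8, 172. ]), array([10.5, 18.2]), array([0.6092, 0.3045, 0.073 ]))
(array([155.5, 261.6]), array([11.9, 19.5]), array([0.3791, 0.3303, 0.073 ]))
(np.float64(173.5300554369982), np.float64(230.10239869594423)) seen 174.03076923076924 226.72307692307692 lever lifted 12mm would be (np.float64(174.5692564495696), np.float64(227.09314380325472))
```

```bash
python3 - <<'E'
from h import *; import pickle
for k,rs,rt in((0,(220,245,126,150),(185,210,430,465)),(1,(212,245,160,185),(180,210,390,430))):
    rr=[]
    for n,(a,b,c_,d) in(('scene',rs),('top',rt)):
        c=pickle.load(open(f'{n}{k}.pkl','rb')); i=c['image'][a:b,c_:d].max(2); mk=(i<38).astype('uint8')
        nn,l,s,ce=cv2.connectedComponentsWithStats(mk); j=1+np.argmax(s[1:,4]); p=ce[j]+[c_,a]; print(n,k,p,s[j]); rr.append(ray(c,p))
    print(tri(*rr))
E
python3 - <<'E'
import cv2,numpy as np
o=[]
for f,(a,b,c,d) in(('scene1',(205,265,130,210)),('top1',(170,230,380,460))):
    i=cv2.imread(f'pics/{f}.png')[a:b,c:d]; o.append(cv2.resize(np.clip(255*(i/255.)**.5,0,255).astype('uint8'),(400,300),interpolation=cv2.INTER_CUBIC))
cv2.imwrite('pics/kn.png',np.hstack(o))
E
```

```text
scene 0 [137.97169811 232.0754717 ] [  6   6  12  14 106]
top 0 [446.50387597 197.07751938] [  8   8  17   9 129]
(array([ 0.55255125, -0.38130739,  0.16830544]), np.float64(0.001959969545619451))
scene 1 [173.08163265 228.09183673] [ 9 10 10 14 98]
top 1 [407.39597315 199.8590604 ] [  5  15  35  10 149]
(array([ 0.54432988, -0.2815585 ,  0.16827767]), np.float64(0.00938755927127036))
```

View pics/kn.png

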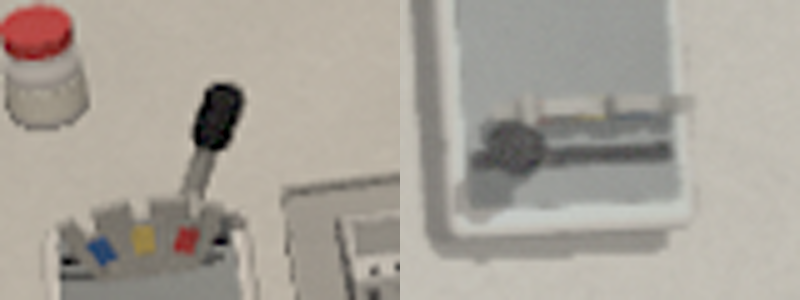

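```bash
python3 - <<'E'
from h import *; import pickle
S=pickle.load(open('scene1.pkl','rb'));T=pickle.load(open('top1.pkl','rb'))
for p in((402.7,198.6),(403.2,199)): print(tri(ray(S,(173.1,228.1)),ray(T,p)))
exp=YE+.0528*Y-[0,0,.01]
for r in(.15,.162):
    q=AX+r*(np.sin(.36)*Y+np.cos(.36)*Z); print(r,q,proj(S,q),proj(T,q))
q=KB;print(proj(S,q),proj(T,q))
E
```

```text
(array([ 0.54657985, -0.27603156,  0.16810503]), np.float64(0.0017470507275736354))
(array([ 0.5457354 , -0.27669515,  0.16767539]), np.float64(0.0004808676388930563))
0.15 [ 0.54581479 -0.2763035   0.17038452] (np.float64(173.223634014286), np.float64(227.41617704390364)) (np.float64(403.42400138113464), np.float64(198.89711799291715))
0.162 [ 0.54552727 -0.272086    0.18161529] (np.float64(174.26987133449222), np.float64(224.32246462008303)) (np.float64(402.83953387920775), np.float64(198.65307034688368))
(np.float64(138.08246434740457), np.float64(231.80476950334196)) (np.float64(447.3306964485472), np.float64(196.88063976160822))
```

Knob measures (0.546, −0.276, 0.168), so the lever is down in red. Now wrist views over both cups and both pockets.

```bash
cat >> h.py <<'E'
CY=np.radians(2.5); CX=np.array([np.cos(CY),np.sin(CY),0]); CYv=np.array([-np.sin(CY),np.cos(CY),0]); CAR=np.array([.5163,-.0198,.004])
def wT(c):
    T=np.eye(4);T[:3,:3]=R.from_rotvec(m.get_ee_rot()).as_matrix();T[:3,3]=m.get_position();return T@np.array(c['mount'])
def wcam():
    T=np.eye(4);T[:3,:3]=R.from_rotvec(m.get_ee_rot()).as_matrix();T[:3,3]=m.get_position()
    c=m.camera('wrist'); c['cam_to_world']=T@np.array(c['mount']); return c
def brass(c,z=.070):
    i=c['image'].astype(int); k=((i[...,0]-i[...,2]>40)).astype('uint8'); k=cv2.morphologyEx(k,cv2.MORPH_OPEN,np.ones((5,5)))
    out=[]
    for q in cv2.findContours(k,cv2.RETR_EXTERNAL,cv2.CHAIN_APPROX_NONE)[0]:
        if len(q)<40: continue
        w=np.array([onz(c,p,z) for p in q[:,0]])[:,:2]; (u,v),r=cv2.minEnclosingCircle((w*1000).astype(np.float32))
        out.append((round(u/1000,4),round(v/1000,4),round(r*2,1)))
    return out
E
python3 - <<'E'
from h import *; import pickle
ims=[]
for n,p in(('A',np.array([.385,.3135,.22])),('B',np.array([.597,.293,.22])),('L',CAR+.092*CYv+[0,0,.24]),('R',CAR-.092*CYv+[0,0,.24])):
    o=best(p,-Z,CX); 
    if n in'LR': m.move_to([p[0],p[1],.24],o)
    else: m.move_to(p,o)
    c=wcam(); pickle.dump(c,open(f'w{n}.pkl','wb')); ims.append(cv2.resize(cv2.cvtColor(c['image'],cv2.COLOR_RGB2BGR),(400,300)))
    print(n,R.from_rotvec(o).as_matrix()[:,0].round(2),brass(c),round(m.get_time(),1),np.round(m.get_joint_positions(),2))
cv2.imwrite('pics/wm.png',np.vstack([np.hstack(ims[:2]),np.hstack(ims[2:])]))
E
```

```text
A [-0.04  1.   -0.  ] [(0.6851, 0.1989, 64.0), (0.5955, 0.2932, 44.7), (0.3804, 0.3149, 44.2), (0.578, 0.3957, 48.2)] 12.4 [ 0.66  0.28  1.94 -0.    0.92  0.62]
B [-0.04  1.   -0.  ] [(0.7013, 0.2104, 40.4), (0.5948, 0.2932, 44.7), (0.379, 0.3145, 44.7), (0.6149, 0.392, 48.8)] 13.3 [0.44 0.52 1.56 0.   1.06 0.4 ]
L [-0.04  1.   -0.  ] [(0.6867, 0.1986, 57.1)] 14.3 [0.12 0.28 1.88 0.   0.98 0.07]
R [-0.04  1.   -0.  ] [] 15.1 [-0.23  0.31  1.85  0.    0.99 -0.28]
```

View pics/wm.png

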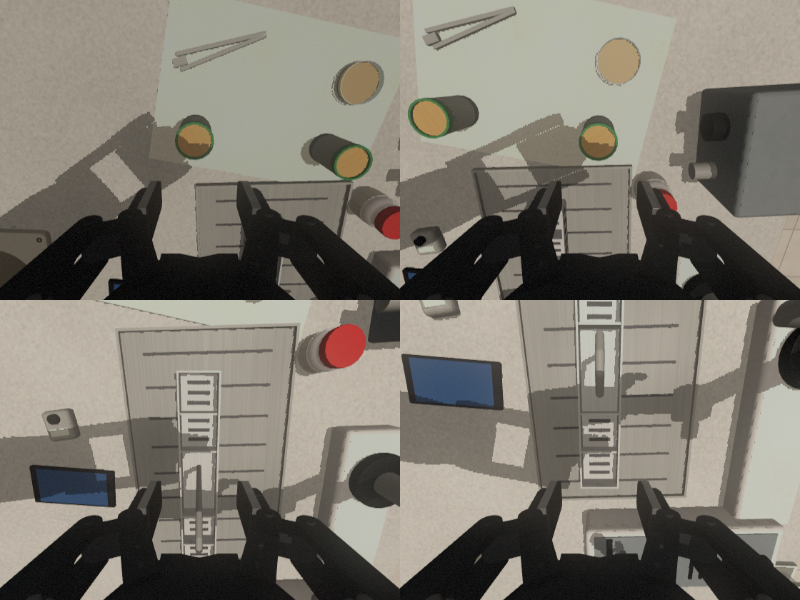

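Montage: cups A and B are confirmed, at (0.380, 0.3147) and (0.595, 0.2932). The carrier's left end corners are at L (177,73) and (220,71), its right end corners at R (182,187) and (218,187). Pot, dish and tweezers are clear.

```bash
python3 - <<'E'
from h import *; import pickle
L=pickle.load(open('wL.pkl','rb'));Rr=pickle.load(open('wR.pkl','rb'))
s=lambda x,y:(x*1.4,y*1.4)
a=[onz(L,s(177.5,73),.039),onz(L,s(220.5,71.5),.039)];b=[onz(Rr,s(181.5,187.5),.039),onz(Rr,s(218.5,187.5),.039)]
print(np.round(a,4),np.round(b,4)); A=sum(a)/2;B=sum(b)/2; print('centre',(A+B)/2,'len',np.linalg.norm(A-B),'yaw',np.degrees(np.arctan2(-(A-B)[0],(A-B)[1])), 'pred ends',CAR+.185*CYv,CAR-.185*CYv)
def br(c,x0,x1,y0,y1):
    g=cv2.cvtColor(c['image'],cv2.COLOR_RGB2GRAY); return g
o=[]
for c,(x,y) in((L,(215,80)),(Rr,(215,180))):
    o.append(cv2.resize(cv2.cvtColor(c['image'],cv2.COLOR_RGB2BGR)[y:y+120,x:x+130],(390,360),interpolation=cv2.INTER_CUBIC))
cv2.imwrite('pics/car.png',np.hstack(o))
E
```

```text
[[0.4796 0.1593 0.039 ]
 [0.5407 0.164  0.039 ]] [[ 0.496  -0.2053  0.039 ]
 [ 0.558  -0.2026  0.039 ]]
centre [ 0.51859144 -0.02115201  0.039     ] len 0.36592728695474475 yaw 2.634634801134948 pred ends [0.50823041 0.16502392 0.004     ] [ 0.52436959 -0.20462392  0.004     ]
```

View pics/car.png

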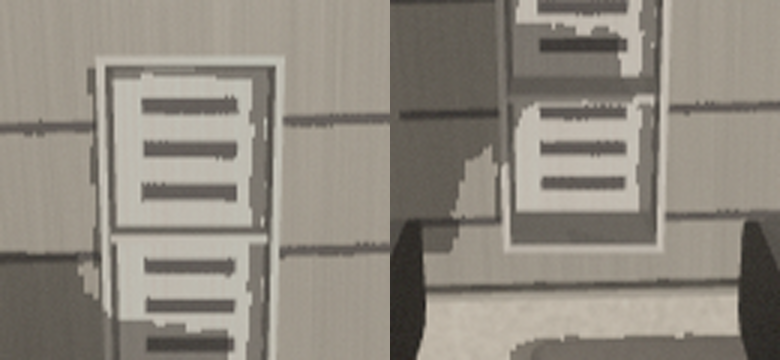

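Close-up: the outer top corners are at left crop (96,58), (285,57) and right crop (113,250), (273,249).

```bash
python3 - <<'E'
from h import *; import pickle
L=pickle.load(open('wL.pkl','rb'));Rr=pickle.load(open('wR.pkl','rb'))
f=lambda x,y,X0,Y0:((x+.5)/3-.5+X0,(y+.5)/3-.5+Y0)
a=[onz(L,f(96,58,215,80),.039),onz(L,f(285,57,215,80),.039)];b=[onz(Rr,f(113,251,215,180),.039),onz(Rr,f(273,250,215,180),.039)]
A=sum(a)/2;B=sum(b)/2; print(np.round(a+b,4)); print('centre',(A+B)/2,'len',np.linalg.norm(A-B),np.linalg.norm(a[1]-a[0]),np.linalg.norm(b[1]-b[0]),'yaw',np.degrees(np.arctan2(-(A-B)[0],(A-B)[1])))
E
```

```text
[[ 0.4777  0.1622  0.039 ]
 [ 0.5416  0.1654  0.039 ]
 [ 0.4939 -0.2065  0.039 ]
 [ 0.5578 -0.2032  0.039 ]]
centre [ 0.51775402 -0.02052504  0.039     ] len 0.3690301100422311 0.0639296432903031 0.06393861524663266 yaw 2.5112076225703728
```

Carrier centre is (0.5178, −0.0205), yaw 2.5°, and the measured sizes match (369 × 64 mm). Using pockets ±153 keeps the wrist camera clear of the bail. I'll place A in the right pocket.

```bash
cat >> h.py <<'E'
CAR=np.array([.5178,-.0205,.004])
def pick(exp):
    o=rv(-Z,CX) if False else best([exp[0],exp[1],.22],-Z,CX)
    m.command_gripper(.085,35); m.move_to([exp[0],exp[1],.22],o); c=wcam(); b=[q for q in brass(c) if abs(q[2]-44.5)<2.5 ]; print('seen',b)
    q=min(b,key=lambda q:np.hypot(q[0]-exp[0],q[1]-exp[1])); d=np.hypot(q[0]-exp[0],q[1]-exp[1])
    assert d<.06
    m.move_to([q[0],q[1],.15],o); m.servo_line([q[0],q[1],.063],o,.12); st('low'); m.command_gripper(.03,35); st('grip')
    m.servo_line([q[0],q[1],.25],o,.2); st('lift'); return o
def place(y,o):
    p=CAR+y*CYv; m.servo_line([p[0],p[1],.14],o,.15); m.servo_line([p[0],p[1],.0685],o,.08); st('in')
    m.servo_line([p[0],p[1],.0672],o,.02); st('touch'); m.command_gripper(.064); m.hold(.2); st('open'); m.servo_line([p[0],p[1],.16],o,.15)
E
python3 - <<'E'
from h import *
m.servo_line([.40,-.13,.26]) 
o=best([.40,.2,.26],-Z,CX); m.move_to([.39,.25,.26],o)
o=pick([.380,.3147])
m.move_to([.40,.0,.27],o); m.move_to([.42,-.173,.25],o); p=CAR-.153*CYv; m.servo_line([p[0],p[1],.22],o,.2)
place(-.153,o); m.servo_line([.42,-.173,.22],o,.25); st('end')
m.move_to([.40,.15,.27],o); m.move_to([.595,.2932,.26],o)
c=wcam(); print(brass(c))
E
```

```text
seen [(0.3803, 0.315, 43.9), (0.5832, 0.3362, 44.6)]
low 19.6 w 0.0851 g 0.0 F [ 0.8 -0.7 -0.3] p [0.3809 0.3154 0.0638]
grip 20.0 w 0.0491 g 35.3 F [-1.2 -0.1  6.2] p [0.3806 0.3153 0.0637]
lift 21.1 w 0.0488 g 36.3 F [-0.3 -0.2 -1.3] p [0.3797 0.3145 0.249 ]
in 25.5 w 0.0495 g 36.3 F [ 0.4 -0.4 -0. ] p [ 0.5246 -0.1734  0.0684]
touch 25.7 w 0.0491 g 37.0 F [-2.1 -0.   7.3] p [ 0.5248 -0.1736  0.0679]
open 26.2 w 0.0636 g 0.0 F [-0.4  0.2  1. ] p [ 0.5245 -0.1733  0.0671]
end 27.6 w 0.0638 g 0.0 F [ 0.3 -0.3 -0.2] p [ 0.4207 -0.1732  0.2197]
[(0.6691, 0.1954, 22.9), (0.6939, 0.214, 40.2), (0.5826, 0.3364, 45.1), (0.6151, 0.3924, 49.9)]
```

A is in the right pocket. Cup B has been knocked to (0.583, 0.336), with the dish still clear of it. Picking it there.

```bash
python3 - <<'E'
from h import *; import pickle
o=pick([.5828,.3363])
p=CAR+.153*CYv; m.move_to([p[0],p[1],.22],o); place(.153,o); m.servo_line([.42,.13,.22],o,.25)
m.move_to([.36,.30,.35],o); m.command_gripper(.085)
for n in('scene','top'):
    c=m.camera(n);save(c,n+'2');pickle.dump(c,open(n+'2.pkl','wb'))
a=cv2.imread('pics/scene2.png')[150:300,140:420];b=cv2.imread('pics/top2.png')[120:290,90:470]
g=lambda i,h:cv2.resize(np.clip(255*(i/255.)**.6,0,255).astype('uint8'),(560,h),interpolation=cv2.INTER_CUBIC)
cv2.imwrite('pics/chk2.png',np.vstack([g(a,300),g(b,250)]))
E
```

```text
seen [(0.5824, 0.3367, 44.4)]
low 31.9 w 0.0847 g 0.0 F [ 0.1  0.3 -0.4] p [0.583  0.337  0.0638]
grip 32.3 w 0.0489 g 35.8 F [-1.3 -0.   6. ] p [0.5828 0.3369 0.064 ]
lift 33.4 w 0.049 g 36.3 F [ 0.2  0.2 -0.7] p [0.5816 0.3362 0.2485]
in 36.0 w 0.0491 g 36.4 F [-0.7 -0.2 -0.7] p [0.5112 0.1324 0.0685]
touch 36.2 w 0.0493 g 37.1 F [-2.3 -0.3  8.4] p [0.5114 0.1325 0.068 ]
open 36.7 w 0.064 g 0.0 F [-1.2 -0.1 -0.1] p [0.5111 0.1323 0.0671]
```

View pics/chk2.png

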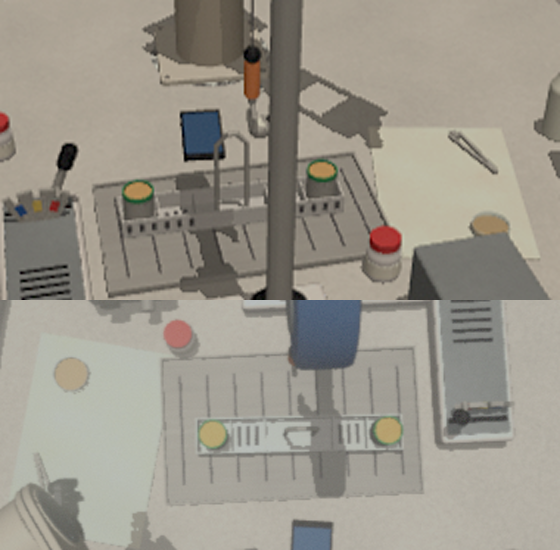

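Both cups stand in the outer pockets, with pot, dish and tweezers undisturbed. Next I'll measure the hook handle from a tilted standoff.

```bash
cat >> h.py <<'E'
TI=np.radians(42); HZ=np.sin(TI)*X-np.cos(TI)*Z
def orange(c,lim=None):
    h=cv2.cvtColor(c['image'],cv2.COLOR_RGB2HSV); k=((h[...,0]>=3)&(h[...,0]<=13)&(h[...,1]>150)&(h[...,2]>60)).astype('uint8')
    n,l,s,ce=cv2.connectedComponentsWithStats(k); j=1+np.argmax(s[1:,4]); return ce[j],s[j]
E
python3 - <<'E'
from h import *; import pickle
H=np.array([.617,0,.335]); p=H-.15*HZ
o=best(p,HZ,Y); print(R.from_rotvec(o).as_matrix().round(2).tolist(), m.solve_ik(H,o))
m.move_to([.40,.10,.42],best([.40,.1,.42],-Z,Y)); o=best(p,HZ,Y); m.move_to(p,o); st()
c=wcam(); save(c,'wh'); S=pickle.load(open('scene2.pkl','rb'))
a,sa=orange(c);b,sb=orange(S); print(a,sa,b,sb); print(tri(ray(c,a),ray(S,b)))
print('wrist@.335',onz(c,a,.335),'pred px',proj(c,H),proj(S,H),'ball',proj(c,H+[0,0,.04]))
E
```

```text
[[0.74, 0.07, 0.67], [0.05, -1.0, 0.05], [0.67, 0.0, -0.74]] [-0.05708778  0.11824806  2.02888546  0.30938777  0.27789368  1.17934785]
 41.2 w 0.0848 g 0.0 F [-0.2  0.3 -0.4] p [ 0.5167 -0.006   0.4461]
[531.5   132.375] [529 130   5   5   8] [ 27.77338129 156.02158273] [ 15 142  31  25 278]
(array([ 0.73064785, -0.4416293 ,  0.41507586]), np.float64(0.37448959865267906))
wrist@.335 [ 0.71351419 -0.25914783  0.335     ] pred px (np.float64(278.67704549178035), np.float64(199.34891946483543)) (np.float64(265.59723044743777), np.float64(188.44877926582356)) ball (np.float64(278.6974891777836), np.float64(177.7984755927067))
```

View pics/wh.png

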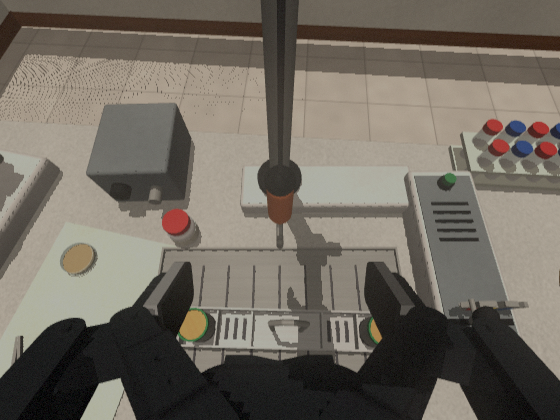

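The prediction for (0.617, 0, 0.335) lands on the handle and ball seen at (279,205) and (279,178). I'll plan the hook path and check IK first.

```bash
cat >> h.py <<'E'
O=np.array([.618,-.0005,.72]); B=np.array([.5178,-.0205,.169]); T5=np.radians(44)
def hook(s,sgn,back=0.):   # saddle position -> TCP pose
    s=np.array(s,float); u=(O-s)/np.linalg.norm(O-s)
    q=R.align_vectors([u],[Z])[0].as_matrix() if np.linalg.norm(u-Z)>1e-6 else np.eye(3)
    z=q@(np.sin(T5)*X-np.cos(T5)*Z); y=q@Y
    return s+.09*u-(.003+back)*z, rv(z,sgn*y)
u=(O-B)/np.linalg.norm(O-B)
W0=O-[0,0,.475]
WP=[W0,O+[-.010,0,-.592],np.r_[B[0]+.055,B[1]*.7,.128],B-.0415*u,B-.006*u,B-.004*u+[0,0,.035],O-[0,0,.482],O-[0,0,.4765]]
E
python3 - <<'E'
from h import *
np.set_printoptions(precision=3,suppress=True)
print(np.array(WP)); print('len',[np.linalg.norm(O-w)-.475 for w in WP])
for sgn in(1,-1):
    p,o=hook(W0,sgn,.12); print(sgn,m.solve_ik(p,o))
    for w in WP:
        p,o=hook(w,sgn); print(m.solve_ik(p,o),p)
E
```

```text
[[ 0.618 -0.001  0.245]
 [ 0.608 -0.001  0.128]
 [ 0.573 -0.014  0.128]
 [ 0.51  -0.022  0.128]
 [ 0.517 -0.021  0.163]
 [ 0.517 -0.021  0.2  ]
 [ 0.618 -0.001  0.238]
 [ 0.618 -0.001  0.243]]
len [np.float64(0.0), np.float64(0.11708445343548757), np.float64(0.11888455317510993), np.float64(0.12689364735871156), np.float64(0.09139364735871158), np.float64(0.055018756935332314), np.float64(0.007000000000000006), np.float64(0.0015000000000000013)]
1 [-0.092 -0.153  2.087  0.253  0.459 -1.915]
[-0.061  0.112  2.049  0.394  0.235 -2.048] [ 0.616 -0.001  0.337]
[-0.062  0.309  2.149  2.181  0.109  2.434] [ 0.607 -0.001  0.22 ]
None [ 0.578 -0.012  0.22 ]
[-0.097  0.191  2.224  0.469  0.162 -2.188] [ 0.525 -0.019  0.219]
[-0.092  0.128  2.184  0.28   0.257 -1.991] [ 0.531 -0.018  0.254]
[-0.089  0.065  2.139  0.181  0.372 -1.888] [ 0.533 -0.017  0.291]
[-0.061  0.122  2.056  0.425  0.218 -2.08 ] [ 0.616 -0.001  0.33 ]
[-0.061  0.114  2.05   0.401  0.231 -2.055] [ 0.616 -0.001  0.336]
-1 [-0.092 -0.153  2.087  0.253  0.459  1.227]
[-0.061  0.112  2.049  0.394  0.235  1.093] [ 0.616 -0.001  0.337]
[-0.062  0.309  2.149  2.181  0.109 -0.708] [ 0.607 -0.001  0.22 ]
None [ 0.578 -0.012  0.22 ]
[-0.097  0.191  2.224  0.469  0.162  0.954] [ 0.525 -0.019  0.219]
[-0.092  0.128  2.184  0.28   0.257  1.151] [ 0.531 -0.018  0.254]
[-0.089  0.065  2.139  0.181  0.372  1.254] [ 0.533 -0.017  0.291]
[-0.061  0.122  2.056  0.425  0.218  1.062] [ 0.616 -0.001  0.33 ]
[-0.061  0.114  2.05   0.401  0.231  1.087] [ 0.616 -0.001  0.336]
```

Close to the wrist singularity, so I'll use about 40° tilt and a radial approach azimuth, since the handle is round.

```bash
sed -i 's/T5=np.radians(44)/T5=np.radians(40.5); XA=np.array([np.cos(-.02),np.sin(-.02),0]); YA=np.array([-np.sin(-.02),np.cos(-.02),0])/; s/np.sin(T5)\*X-/np.sin(T5)*XA-/; s/y=q@Y$/y=q@YA/' h.py
python3 - <<'E'
from h import *
np.set_printoptions(precision=3,suppress=True)
for sgn in(1,-1):
    for a,b in zip(WP[:-1],WP[1:]):
        for t in(0,.5):
            p,o=hook(a+(b-a)*t,sgn); print(m.solve_ik(p,o))
E
```

```text
[-0.02   0.114  2.014  0.     0.306 -1.571]
[-0.02   0.2    2.071 -0.     0.173 -1.571]
None
None
None
[-0.043  0.225  2.168 -0.079  0.169 -1.531]
[-0.049  0.191  2.191 -0.077  0.231 -1.543]
[-0.047  0.161  2.171 -0.067  0.281 -1.552]
[-0.045  0.133  2.15  -0.061  0.331 -1.558]
[-0.043  0.102  2.129 -0.057  0.389 -1.562]
[-0.042  0.073  2.105 -0.054  0.447 -1.565]
[-0.03   0.097  2.06  -0.032  0.378 -1.563]
[-0.02   0.125  2.021  0.     0.289 -1.571]
[-0.02   0.121  2.018  0.     0.296 -1.571]
[-0.02   0.114  2.014  0.     0.306  1.571]
[-0.02   0.2    2.071 -0.     0.173  1.571]
None
None
None
[-0.043  0.225  2.168 -0.079  0.169  1.611]
[-0.049  0.191  2.191 -0.077  0.231  1.598]
[-0.047  0.161  2.171 -0.067  0.281  1.589]
[-0.045  0.133  2.15  -0.061  0.331  1.584]
[-0.043  0.102  2.129 -0.057  0.389  1.58 ]
[-0.042  0.073  2.105 -0.054  0.447  1.576]
[-0.03   0.097  2.06  -0.032  0.378  1.578]
[-0.02   0.125  2.021  0.     0.289  1.571]
[-0.02   0.121  2.018  0.     0.296  1.571]
```

```bash
cat >> h.py <<'E'
T5=np.radians(40)
WP=[W0,np.r_[.557,-.0175,.133],B-.036*u+[-.001,0,0],B-.006*u,B-.004*u+[0,0,.035],O-[0,0,.482],O-[0,0,.4765]]
E
python3 - <<'E'
from h import *
np.set_printoptions(precision=3,suppress=True)
print(np.array(WP))
for a,b in zip(WP[:-1],WP[1:]):
    r=[]
    for t in np.linspace(0,1,6):
        p,o=hook(a+(b-a)*t,-1); q=m.solve_ik(p,o); r.append(None if q is None else round(q[4],3))
    print(r)
E
```

```text
[[ 0.618 -0.001  0.245]
 [ 0.557 -0.018  0.133]
 [ 0.51  -0.022  0.134]
 [ 0.517 -0.021  0.163]
 [ 0.517 -0.021  0.2  ]
 [ 0.618 -0.001  0.238]
 [ 0.618 -0.001  0.243]]
[np.float64(0.319), np.float64(0.298), np.float64(0.271), np.float64(0.24), np.float64(0.205), np.float64(0.166)]
[np.float64(0.166), np.float64(0.186), np.float64(0.205), np.float64(0.224), np.float64(0.243), np.float64(0.262)]
[np.float64(0.262), np.float64(0.278), np.float64(0.295), np.float64(0.311), np.float64(0.327), np.float64(0.343)]
[np.float64(0.343), np.float64(0.367), np.float64(0.39), np.float64(0.413), np.float64(0.436), np.float64(0.459)]
[np.float64(0.459), np.float64(0.434), np.float64(0.406), np.float64(0.375), np.float64(0.34), np.float64(0.302)]
[np.float64(0.302), np.float64(0.305), np.float64(0.308), np.float64(0.31), np.float64(0.313), np.float64(0.316)]
```

```bash
cat >> h.py <<'E'
def path(a,b,n,rate,sgn=1):
    for t in np.linspace(0,1,n+1)[1:]:
        p,o=hook(a+(b-a)*t,sgn); m.servo_line(p,o,rate)
def orS():
    c=m.camera('scene'); h=cv2.cvtColor(c['image'],cv2.COLOR_RGB2HSV); k=((h[...,0]>=3)&(h[...,0]<=14)&(h[...,1]>150)&(h[...,2]>60)).astype('uint8')
    k[:,:235]=0;k[:,292:]=0;k[:150]=0; y,x=np.nonzero(k); return c,(len(x),x.mean().round(1),y.mean().round(1),y.min(),y.max()) if len(x) else 0
E
python3 - <<'E'
from h import *
print(orS()[1],proj(m.camera('scene'),O-[0,0,.385]))
p,o=hook(W0,1,.13); m.move_to(p,o); m.command_gripper(.06,70)
p,o=hook(W0,1); m.servo_line(p,o,.1); st('at'); m.command_gripper(.01,70); st('grip')
path(W0,WP[1],10,.06); st('down'); c,r=orS(); save(c,'sd'); print(r)
g=WP[1]+.09*(O-WP[1])/np.linalg.norm(O-WP[1]); print('exp grip',g,proj(c,g))
E
```

```text
(126, np.float64(265.9), np.float64(189.9), np.int64(180), np.int64(199)) (np.float64(265.47306879278653), np.float64(188.65030499585336))
at 45.6 w 0.0602 g 0.0 F [0.  0.6 0.3] p [ 6.160e-01 -4.000e-04  3.379e-01]
grip 46.0 w 0.0225 g 68.3 F [-0.1 -0.4  1.1] p [ 6.164e-01 -5.000e-04  3.379e-01]
down 49.6 w 0.0228 g 68.8 F [ 1.4  0.8 11.4] p [ 0.5675 -0.0148  0.2278]
(94, np.float64(258.7), np.float64(211.7), np.int64(205), np.int64(219))
exp grip [ 0.56629869 -0.01490856  0.22248083] (np.float64(258.344873988943), np.float64(210.7359346998572))
```

```bash
python3 - <<'E'
from h import *
m.hold(.5); st('settled'); p,o=hook(WP[1],1); print('cmd',p,m.get_joint_positions()[4])
d=np.array([0,0,-.005]); 
p2,o2=hook(WP[1]+d,1); print(m.solve_ik(p2,o2)); m.servo_line(p2,o2,.03); m.hold(.4); st('lower'); print(p2,orS()[1])
E
```

```text
settled 50.2 w 0.0224 g 68.8 F [ 1.1  1.6 11.6] p [ 0.5678 -0.0148  0.2281]
cmd [ 0.56461841 -0.01480097  0.22496379] 0.1630228301926123
[-0.04110332  0.2423094   2.15174802 -0.08355564  0.15144023 -1.52413151]
lower 50.9 w 0.0225 g 68.8 F [ 1.1  0.3 12.2] p [ 0.5677 -0.0149  0.2231]
[ 0.56453862 -0.0148232   0.21997102] (93, np.float64(258.7), np.float64(213.1), np.int64(206), np.int64(221))
```

The arm yields about 3 mm under the cable load, so I'm compensating for it while inserting.

```bash
python3 - <<'E'
from h import *
d=np.array([-.003,0,-.005]); a=WP[1]+[0,0,-.005]
for t in np.linspace(0,1,7)[1:]:
    p,o=hook(a+(WP[2]+d-a)*t,1); m.servo_line(p,o,.04); st('in')
    if np.linalg.norm(m.get_contact_force())>22: print('STOP');break
m.hold(.3); st('set'); p,o=hook(WP[2],1); print('want',p); c,r=orS(); print(r)
save(c,'ins'); i=cv2.imread('pics/ins.png')[170:290,180:320]
cv2.imwrite('pics/insc.png',cv2.resize(np.clip(255*(i/255.)**.6,0,255).astype('uint8'),(700,600),interpolation=cv2.INTER_CUBIC))
E
```

```text
in 51.3 w 0.0226 g 68.8 F [ 2.1  1.2 11.7] p [ 0.5607 -0.0155  0.2231]
in 51.6 w 0.0223 g 68.8 F [ 1.4 -0.2 12.5] p [ 0.5537 -0.0161  0.223 ]
in 51.9 w 0.0226 g 68.8 F [ 1.7  1.3 11.4] p [ 0.5467 -0.0167  0.223 ]
in 52.2 w 0.0222 g 68.8 F [ 2.4  0.3 11.6] p [ 0.5398 -0.0173  0.2229]
in 52.6 w 0.0231 g 68.8 F [ 2.3  0.3 10.8] p [ 0.5328 -0.0179  0.2228]
in 52.9 w 0.0229 g 68.8 F [ 2.8  0.7 11.1] p [ 0.5258 -0.0185  0.2227]
set 53.2 w 0.0223 g 68.8 F [ 2.4 -0.5 12.1] p [ 0.5259 -0.0185  0.2227]
want [ 0.52511956 -0.01844696  0.22467359]
(80, np.float64(255.5), np.float64(205.4), np.int64(199), np.int64(212))
```

View pics/insc.png

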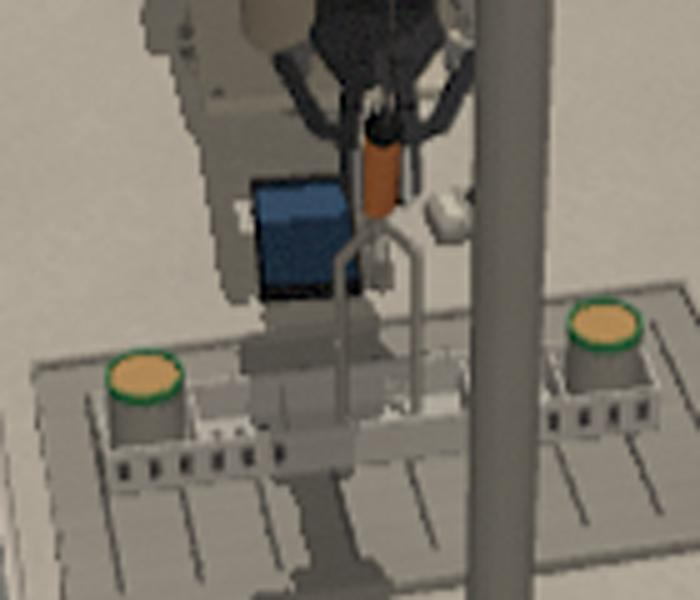

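The hook sits centred inside the bail arch, with its lower bend at about (378,265) below the bar. No contact force has appeared, so I'm raising it slowly.

```bash
python3 - <<'E'
from h import *
d=np.array([-.003,0,-.003])
path(WP[2]+d+[0,0,-.002],WP[3]+d,3,.03); m.hold(.3); st('seat')
path(WP[3]+d,WP[4]+d,4,.03); m.hold(.5); st('lifted'); c,r=orS(); print(r,[ (g[0],g[2]) for g in green(c,0)])
save(c,'lift')
E
```

```text
seat 55.1 w 0.0224 g 68.8 F [ 3.   0.2 10.5] p [ 0.5319 -0.0174  0.2542]
lifted 57.4 w 0.0224 g 68.4 F [ 2.4 -0.1  6.1] p [ 0.5309 -0.0171  0.2889]
(80, np.float64(256.1), np.float64(188.2), np.int64(181), np.int64(196)) [(array([299.2, 228.3]), array([0.4778, 0.1352, 0.073 ])), (array([206. , 234.8]), array([ 0.4707, -0.1779,  0.073 ]))]
```

The carrier is on the hook: the load shows and both rims rose equally. Bringing it under the reel and releasing.

```bash
python3 - <<'E'
from h import *
d=np.array([-.0015,0,-.0015])
path(WP[4]+d,WP[5]+d,8,.05); m.hold(.5); path(WP[5]+d,WP[6],2,.02); m.hold(1.0); st('top')
m.command_gripper(.04); m.hold(.5); m.command_gripper(.06); m.hold(.3); st('open')
p,o=hook(WP[6],1,.13); m.servo_line(p,o,.08); m.hold(1)
for k in range(2):
    c,r=orS(); print(r,[ (g[0],onz(c,g[0],.157).round(3)) for g in green(c,0)],round(m.get_time(),1)); m.hold(1)
print(proj(c,O-[0,0,.385]))
E
```

```text
top 62.7 w 0.0227 g 68.2 F [-1.4 -0.8  4.5] p [ 6.161e-01 -5.000e-04  3.358e-01]
open 64.2 w 0.0602 g 0.0 F [0.1 0.3 0.5] p [ 6.161e-01 -5.000e-04  3.358e-01]
(119, np.float64(265.9), np.float64(189.5), np.int64(180), np.int64(198)) [(array([312.5, 235.1]), array([0.626, 0.145, 0.157])), (array([213.7, 242.1]), array([ 0.618, -0.158,  0.157]))] 67.0
(119, np.float64(265.9), np.float64(189.4), np.int64(180), np.int64(198)) [(array([312.5, 235.2]), array([0.626, 0.145, 0.157])), (array([213.7, 242.1]), array([ 0.618, -0.158,  0.157]))] 68.0
(np.float64(265.47306879278653), np.float64(188.65030499585336))
```

The carrier hangs steadily with the handle at its expected place. Finally, lever to yellow.

```bash
python3 - <<'E'
from h import *
o=best([.42,-.12,.42],-Z,Y); m.move_to([.42,-.12,.42],o); 
p,o=lever(-.36,.30); m.move_to([.45,-.26,.36],o); m.command_gripper(.055,40); m.servo_line(p,o,.2)
p,o=lever(-.36,.15); m.servo_line(p,o,.1); st('at'); m.command_gripper(0.0,40); st('grip')
swing(-.36,0,4); m.command_gripper(.055); m.hold(.3); st('open')
p,o=lever(0,.28); m.servo_line(p,o,.15); m.servo_line([.40,-.36,.32],None,.2); m.set_joints([-1.1]+list(m.get_joint_positions()[1:])); m.hold(1)
c,r=orS(); save(c,'end'); T=m.camera('top'); save(T,'endt')
print(r,[g[0] for g in green(c,0)])
q=AX+.15*Z; print('exp knob',proj(c,q),'lifted',proj(c,q+[0,0,.012]),proj(T,q))
a=cv2.imread('pics/end.png')[150:300,120:400];b=cv2.imread('pics/endt.png')[120:290,90:470]
g=lambda i,h:cv2.resize(np.clip(255*(i/255.)**.6,0,255).astype('uint8'),(620,h),interpolation=cv2.INTER_CUBIC)
cv2.imwrite('pics/endc.png',np.vstack([g(a,332),g(b,265)])); print(m.get_time())
i=c['image'][205:245,140:180].max(2); n,l,s,ce=cv2.connectedComponentsWithStats((i<38).astype('uint8')); j=1+np.argmax(s[1:,4]); print('knob',ce[j]+[140,205],s[j])
E
```

```text
at 75.1 w 0.055 g 0.0 F [-0.4  0.   0.3] p [ 0.5461 -0.2752  0.1738]
grip 75.5 w 0.025 g 39.2 F [-1.3  1.1  4.3] p [ 0.5461 -0.2754  0.1738]
up 76.0 w 0.0252 g 39.6 F [ 1.3 -4.4 -3.8] p [ 0.5452 -0.2682  0.1921]
over 77.6 w 0.0253 g 40.3 F [ 1.7 -4.6 -4.5] p [ 0.5493 -0.3287  0.2026]
down 78.2 w 0.0248 g 40.9 F [ 0.8 -3.6  3.8] p [ 0.5498 -0.3291  0.1841]
open 78.9 w 0.055 g 0.0 F [ 0.2  0.1 -0.5] p [ 0.5494 -0.329   0.1834]
(122, np.float64(265.7), np.float64(189.0), np.int64(180), np.int64(198)) [array([312.5, 235.2]), array([213.7, 242.1])]
exp knob (np.float64(155.38597726666515), np.float64(227.03705991424724)) lifted (np.float64(154.9352039079405), np.float64(223.87965807213888)) (np.float64(426.60827699979393), np.float64(197.59587706320323))
82.7417
knob [155.42 227.52] [ 11  16   9  15 100]
```

View pics/endc.png

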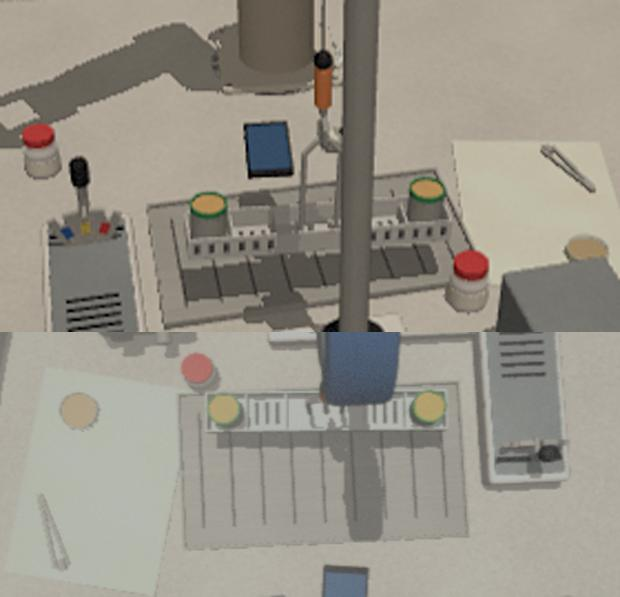

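The carrier hangs level above the tray with both cups in it. The lever is down in yellow: knob at (155.4, 227.5) against (155.4, 227.0) expected. The other items are in place, so I'm handing in.

```bash
python3 -c "
from rig import manip as m
print(m.sign_off())"
```

```text
the job is handed in; nothing more can be done
None
```

The job is handed in at about 83 s, verdict not shown: the lever went to park first, both cups stand in the carrier's two outer pockets (one each side), the carrier hangs at rest and about level on the hook, the lever is now down in yellow, and the tweezers, dish and pot were left alone.

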